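# Load a flanged guide bush into the slotted drill jig

## Task

Pick up the flanged steel guide bush and slide it, upright and flange down, into the slot of the drill jig, so that its flange runs under the slotted plate, the barrel passes the sprung catch and comes fully home against the stop. Feel your way in gently, never forcing the bush against the jig, then let go, and leave the two similar steel parts on the bench standing where they are.

Things in the scene. Friction and masses are not known exactly. Their poses are not given: they have to be found in the camera images.
- bush: flanged guide bush to be loaded: plain steel, about 220 g, smooth barrel 28 mm in diameter, one round flange 42 mm in diameter and 8 mm thick at its foot, 80 mm tall in all. Stands flange down on the bench near two similar steel parts. Origin: centre of the flange's underside; z up along the barrel. Round: its yaw means nothing
- jig: drill jig, fixed to the bench, yaw varies. Origin: centre of underside; +x is the slide-in direction, z up. Dark steel base 170 (x) by 130 (y) by 12 mm high: a bare apron from x -85 to -25 mm, then covered by an 8 mm aluminium slotted plate with top at z 30 mm. Between them is a channel for the flange, 10 mm high, 50 mm wide. On the plate lies a steel locator with stop and catch, top at z 42 mm
- jig_apron (a point): point on top of the jig's apron (jig x -56, y 0, z 12 mm), where the bush can be set down, flange on the base, before it is slid along the jig's +x; axes as the jig's
- jig_mouth (a point): centre of the slot's mouth, at the plate's edge and top (jig x -25, y 0, z 30 mm); axes as the jig's. The slot runs from here along the jig's +x on the centre line: a funnel 47 mm wide narrows over 15 mm to the slot's 30.5 mm
- home_mid (a point): on the slot's centre line at plate-top height (jig x 28, y 0, z 30 mm): middle of the range of home positions. The locator (steel crossbar 24 by 84 mm, 12 mm thick, the stop that the barrel's front meets) is clamped differently each time, not measured: the bush's axis at home lies up to 8 mm either side of here along jig x, to be found by feel. Over 60 N on the jig is forcing
- catch (a joint): sprung brass catch on the locator's arm at the slot's +y side: upright nose 8 mm in diameter, 31 to 41 mm above the jig's underside, 7 mm into the slot. Value in m: 0 = out, grows as pushed back (4 to 6 mm as the barrel passes, which takes a push of 5 to 12 N, then less). Nose centre is 10.5 mm nearer the mouth than the axis of a bush at home; it then rests behind the barrel at about 1 mm
- sleeve: plain steel sleeve, a bystander: 28 mm in diameter, 65 mm tall, no flange. Origin: centre of its underside
- stepped_post: stepped steel post, a bystander: foot 48 mm in diameter and 30 mm high, stem 22 mm, 65 mm tall in all. Origin: centre of its underside
There are look-alikes about, which are no part of the job. Leave any pink look-alike of the jig alone. Leave any purple look-alike of the bush alone.

How it is judged:
By the outcome, as a careful person would: the job done as asked, in the order asked, and still so for the second after the job is handed in, with the robot touching nothing.
It also fails if it takes over 69 s, if anything falls off the work surface, if the arm or the gripper's body presses on something with over 40 N, if the wrist force passes 120 N, or if a joint passes its speed limit or range.

## Robot

A 6-joint arm with a two-finger parallel gripper is mounted at the origin on the work surface. World frame = base frame: x ahead of the robot, y to its left, z up, the work surface at z = 0. Lengths are in m, angles in rad, forces in N, time in s.
With the tool pointing down it reaches from about 0.225 to 0.875 m from the base axis. Payload 3.4 kg.
Tool frame: the origin (TCP) lies between the finger pads; the fingertips stand 25 mm ahead of it and the grasp point (between the pads) lies 6 mm ahead of it (manip.tips_ahead is the distance from the TCP to the fingertips, in m); z points along the fingers, x is the direction in which the jaws open and shut, and the axes are right-handed (so a half turn about z gives the same grasp; the last joint's range is limited). The gripper opens to 85 mm and grips with 20 to 120 N. Pads are 22 mm wide; open, the fingers measure 114 mm over their backs; the gripper's body (76 mm by 85 mm) begins 54 mm behind the grasp point. The pads swing forward as they close: fully open they stand 13 mm farther back than shut.
Start: joints at [-1.346, 0.276, 1.505, -0, 1.361, -0.121], TCP at [0.195, -0.541, 0.256] pointing down, gripper open.
Joint ranges: [-2.89, 2.89], [-0.75, 2.08], [0.22, 2.7], [-1.18, 4.32], [0.11, 2.71], [-2.7, 2.7]. Speed limits (rad/s): [2.57, 2.57, 3.14, 3.14, 3.14, 3.14].

## Interface

Orientations are given as a unit quaternion [w, x, y, z].
In Python, from rig import manip gives the robot as it stands. The module is installed in compiled form; this text tells all that it offers.
- The arm moves only by the tool send_rows, never from a script. Its argument "plan" is a list of rows, each an object with "linear": the shift along the tool's x, y, z in m, a list of three; "delta_rot": the turn, a rotation vector about the tool's x, y, z in degrees, a list of three; "fingers": the finger opening in m, from 0 to 0.0854. A call has 1 to 12 rows; each row shifts and turns the pose as measured when the row begins, along the tool's axes as they then stand; what a row does not reach is not made up. A row lasts 1/12 s, in which the tool goes at most 41.7 mm and 7.16 degrees, less where a joint would pass 70% of its speed; a pose out of reach is approached as far as the arm can. A call with a gripper value outside its range is refused whole. The fingers move at their own pace and stop on an object; "force" is the grip in N (left out, the last holds). Time passes only in rows, so rows that do not move let the fingers close. It gives the time, the measured TCP pose, the force and the opening at its end, in the units of the state.
- manip.get_state(): the state, without advancing time (a new reading comes with each control period).
- manip.get_image(name): name is "side" or "top" or "wrist"; returns the picture (384x512x3 uint8, red, green, blue); there is no depth.
- manip.camera_info(name): a dict with "K" (3x3 intrinsics, pixels), "dist" ([k1, k2, p1, p2, k3] as OpenCV has them; the pictures are not rectified), "rvec" (rotation vector, rad) and "tvec" (3), from world to camera coordinates, as OpenCV has them. Camera axes: x right, y down, z forward; pixel columns grow to the right and rows downward; lengths in m; the calibration is good to about 2 mm. A picture is of the moment at which its call begins: read the wrist's pose just before it. camera_info takes no time and is no camera call; for the wrist camera it gives the pose at the moment of the call.
- manip.sign_off(): hands the job in, once; it reports no verdict.
Trained networks look in the newest picture that a camera, given by its name, has taken for a name from the list of things; names that differ only in an ending like _2 or _b are one class to them, and where a whole thing is asked for, a point or a joint stands for the part that bears it (a point fixed in the world has none). Each returns a list of dicts, best first, with "p" (0 to 1); they miss things now and then, are a little off and sometimes report something else, mostly with a low value. They report only what shows in the picture. A call takes as long as a camera call. They do not tell look-alikes from the thing itself.
- manip.find_in(thing, camera): "extent" ([left, top, right, bottom] in pixels, round what is visible of it).
- manip.masks_of(thing, camera): "pixels" (384x512 bool, what is visible of it) and "extent" ([left, top, right, bottom] in pixels, round what is visible of it).
The state is a dict: "clock": time; "qpos": joint angles; "qd": joint speeds; "effort": joint torques, N m; "position": TCP position; "ee_rot": TCP orientation; "contact_force": force on the tool from outside, world axes, zero at the start; "moment": the same for the moment, N m; "width": finger opening in m.
Only numpy, scipy, OpenCV 4.12 (cv2) and the standard library are available. Lean on these libraries where they do the work, as an engineer would, in place of code of your own. Each camera call takes 0.05 s, during which the arm holds its last target. There are 200 camera calls.

## Working session

There is one attempt and no reset: what is moved stays moved. The work goes in short steps, Python scripts to look and compute and a tool call to move; the robot and the scene stay as the last step left them, time stands still between calls to the robot, and variables do not carry over. Pictures are saved under pics/ and viewed, about 8 in all and at most 12, crops included, and the job is handed in when it is done.

Besides the shell and the picture viewer there is one more tool, called after "Request:" as a command line: name --argument value ..., lists and objects as JSON in quotes. send_rows: Moves the arm, as the interface text tells. Its arguments: {"type":"object","properties":{"plan":{"type":"array","items":{"type":"object","properties":{"linear":{"type":"array","items":{"type":"number"}},"delta_rot":{"type":"array","items":{"type":"number"}},"fingers":{"type":"number"}}}},"force":{"type":"number"}},"required":["plan"]}

```bash
mkdir -p pics
cat > h.py <<'E'
import numpy as np,cv2
from rig import manip
def save(n,im): cv2.imwrite('pics/'+n+'.png',im[:,:,::-1])
def ray(cam,uv,z):
    c=manip.camera_info(cam); R=cv2.Rodrigues(np.array(c['rvec'],float))[0]; t=np.array(c['tvec'],float).ravel()
    p=cv2.undistortPoints(np.array(uv,float).reshape(-1,1,2),np.array(c['K'],float),np.array(c['dist'],float)).reshape(-1,2)
    d=np.c_[p,np.ones(len(p))]@R; o=-R.T@t
    return o+d*((z-o[2])/d[:,2])[:,None]
def proj(cam,P):
    c=manip.camera_info(cam)
    return cv2.projectPoints(np.array(P,float).reshape(-1,3),np.array(c['rvec'],float),np.array(c['tvec'],float),np.array(c['K'],float),np.array(c['dist'],float))[0].reshape(-1,2)
E
python3 - <<'E'
from h import *
s=manip.get_state(); print(s['clock'],s['position'],s['ee_rot'],s['contact_force'])
ims=[manip.get_image(c) for c in('top','side')]
save('a',np.hstack(ims)[:, :])
cv2.imwrite('pics/a.png',cv2.resize(cv2.imread('pics/a.png'),None,fx=.78,fy=.78))
save('top0',ims[0]);save('side0',ims[1])
for c in('top','side'):
    for t in('bush','jig','sleeve','stepped_post'):
        print(c,t,[(round(d['p'],2),np.round(d['extent']).tolist()) for d in manip.find_in(t,c)])
    cc=manip.camera_info(c);R=cv2.Rodrigues(np.array(cc['rvec'],float))[0];print(-R.T@np.array(cc['tvec']).ravel())
E
```

```text
0.0 [ 0.19478913 -0.54047965  0.25543818] [-6.08365379e-04  8.18226642e-01 -5.74895047e-01 -6.90284874e-04] [-0.43213788 -0.04532618  0.29822252]
top bush [(0.8, [354.0, 160.0, 378.0, 183.0]), (0.62, [315.0, 171.0, 338.0, 194.0]), (0.56, [121.0, 121.0, 194.0, 214.0])]
top jig [(0.75, [78.0, 240.0, 154.0, 334.0]), (0.66, [119.0, 122.0, 195.0, 213.0])]
top sleeve [(0.6, [244.0, 184.0, 258.0, 202.0])]
top stepped_post [(0.96, [250.0, 108.0, 271.0, 133.0])]
[ 0.3672989  -0.03276418  0.95570466]
side bush [(0.92, [268.0, 256.0, 291.0, 295.0]), (0.86, [291.0, 290.0, 316.0, 334.0])]
side jig [(0.83, [121.0, 119.0, 193.0, 165.0]), (0.79, [225.0, 122.0, 296.0, 172.0])]
side sleeve [(0.68, [248.0, 191.0, 257.0, 227.0])]
side stepped_post [(0.61, [319.0, 192.0, 342.0, 221.0])]
[ 0.38379223 -0.64017747  0.7406717 ]
```

View pics/a.png

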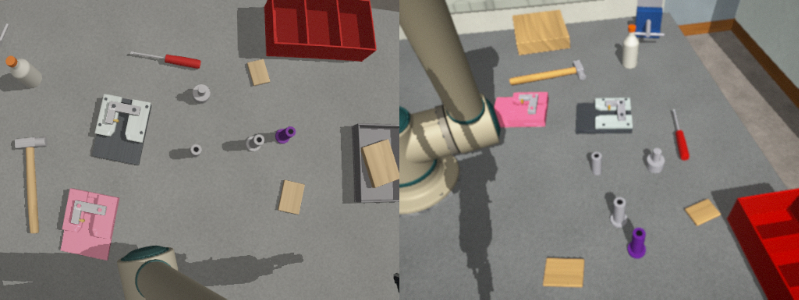

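Candidates, in top-view pixels: a steel part at (326,182), which is the only non-purple flanged one, and a purple one at (366,171), which is a look-alike. The sleeve at (251,193) has no flange, and the post is at (260,120). For the jig, the grey one is at (157,167) and the pink one at (116,287) is a look-alike. I'll confirm with an enlarged crop.

Run:
```python
from h import *
t=cv2.imread('pics/top0.png');s=cv2.imread('pics/side0.png')
a=cv2.resize(t[112:222,110:204],None,fx=5,fy=5,interpolation=cv2.INTER_CUBIC)
b=cv2.resize(t[155:205,300:390],(300,167),interpolation=cv2.INTER_CUBIC)
c=cv2.resize(s[250:340,250:330],(300,338),interpolation=cv2.INTER_CUBIC)
o=np.zeros((550,770,3),np.uint8);o[:,:470]=a;o[:167,470:]=b;o[170:508,470:]=c
cv2.imwrite('pics/b.png',o)
m=[d for d in manip.masks_of('jig','top')] if manip.get_image('top') is not None else 0
for d in m: 
    ys,xs=np.nonzero(d['pixels']);print(d['p'],d['extent'],cv2.boxPoints(cv2.minAreaRect(np.c_[xs,ys].astype(np.float32))).tolist())
```

```text
0.76 [78.9, 240.4, 152.0, 332.2] [[73.46153259277344, 320.6923522949219], [89.57691955566406, 240.1154022216797], [153.61537170410156, 252.92306518554688], [137.49998474121094, 333.5]]
0.71 [118.3, 121.9, 194.2, 209.4] [[114.46952819824219, 198.5198974609375], [131.3289337158203, 118.43768310546875], [194.93104553222656, 131.82760620117188], [178.07164001464844, 211.90982055664062]]
```

View pics/b.png

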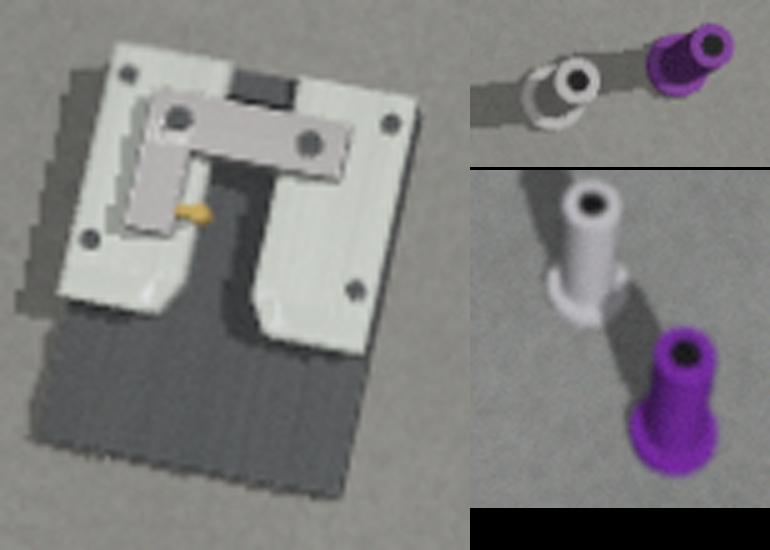

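The crop shows the steel bush with its flange and bore (bore at top-view px ≈(332,179)). It stands next to the purple look-alike. The grey jig's mouth faces the image bottom, with the brass catch on its left (+y) side. Next I fit their poses.

```bash
cat > fit.py <<'E'
from h import *
from scipy.optimize import least_squares
cr=np.array([(115,42),(418,98),(365,354),(58,294),(30,440),(340,497)],float)
px=(cr+.5)/5-.5+[110,112]
J=np.array([(85,65,30),(85,-65,30),(-25,-65,30),(-25,65,30),(-85,65,12),(-85,-65,12)])/1e3
def T(p,P): c,s=np.cos(p[2]),np.sin(p[2]); return np.c_[p[0]+c*P[:,0]-s*P[:,1],p[1]+s*P[:,0]+c*P[:,1],P[:,2]]
c0=ray('top',[px[:4].mean(0)],.03)[0]
best=min((least_squares(lambda p:(proj('top',T(p,J))-px).ravel(),[c0[0],c0[1],a]) for a in(0,1.57,3.14,-1.57)),key=lambda r:r.cost)
jig=best.x
E
python3 - <<'E'
from fit import *
print('jig',jig,np.degrees(jig[2]),best.cost,best.fun.round(1))
f=lambda x,y:((np.array([[x,y]])+.5)/5-.5+[110,112])
for q in[(190,152),(342,180),(200,212)]:
    w=ray('top',f(*q),.042 if q[0]!=200 else .041)[0]; d=w[:2]-jig[:2];c,s=np.cos(jig[2]),np.sin(jig[2]);print('jigframe',c*d[0]+s*d[1],-s*d[0]+c*d[1])
print('bush top',ray('top',[(332.1,179)],.08),ray('side',[(282.5,258.8)],.08))
print('flange', ray('top',[(300+(553-470)/3.333,155+96/3.34)],.008),ray('side',[(250+(588-470)/3.75,250+(290-170)/3.75)],.008))
P=np.array([(-56,0,12),(-25,0,30),(28,0,30)])/1e3;print(T(jig,P))
s=manip.get_state();print(s['position'],cv2.Rodrigues)
# other things
print('sleeve',ray('top',[(251,193)],.03),'post',ray('top',[(260,120)],.05),'purple',ray('top',[(300+(712-470)/3.33,155+45/3.34)],.08))
E
```

```text
jig [ 0.53583959  0.13407761 -0.18048008] -10.340746648185222 1.7471509310706301 [ 0.3  0.1 -0.4  0.1 -0.7 -0.2 -0.   0.   1.5 -0.2 -0.6  0.3]
jigframe 0.04211692189266389 0.020699605355922773
jigframe 0.04243981589984784 -0.04388041378801267
jigframe 0.0183460944477935 0.01125755136992541
bush top [[ 0.50275618 -0.22719267  0.08      ]] [[ 0.50140418 -0.22548026  0.08      ]]
flange [[ 0.50338258 -0.22734713  0.008     ]] [[ 0.50075494 -0.23018313  0.008     ]]
[[0.48074916 0.14412972 0.012     ]
 [0.51124565 0.13856516 0.03      ]
 [0.5633848  0.12905156 0.03      ]]
[ 0.19489159 -0.54097949  0.25634571] <built-in function Rodrigues>
sleeve [[ 0.47878445 -0.06839149  0.03      ]] post [[ 0.62865883 -0.08508678  0.05      ]] purple [[ 0.52553127 -0.31084227  0.08      ]]
```

Request:
send_rows --plan '[{"linear":[0,0,0],"delta_rot":[0,0,6],"fingers":0.06},{"linear":[0,0,0],"delta_rot":[0,0,6],"fingers":0.06},{"linear":[0,0,0],"delta_rot":[0,0,6],"fingers":0.06},{"linear":[0,0,0],"delta_rot":[0,0,6],"fingers":0.06},{"linear":[0,0,0],"delta_rot":[0,0,6],"fingers":0.06},{"linear":[-0.03,-0.02,0],"delta_rot":[0,0,0],"fingers":0.06},{"linear":[-0.03,-0.02,0],"delta_rot":[0,0,0],"fingers":0.06},{"linear":[-0.03,-0.02,0],"delta_rot":[0,0,0],"fingers":0.06},{"linear":[-0.03,-0.02,0],"delta_rot":[0,0,0],"fingers":0.06},{"linear":[-0.03,-0.02,0],"delta_rot":[0,0,0],"fingers":0.06},{"linear":[-0.03,-0.02,0],"delta_rot":[0,0,0],"fingers":0.06},{"linear":[-0.03,-0.02,0],"delta_rot":[0,0,0],"fingers":0.06}]' --force 50

```text
clock: 1.6
position: [0.3765, -0.3652, 0.2552]
ee_rot: [-0.003, -0.625, 0.78, -0.002]
contact_force: [1.0, -0.6, 0.1]
width: 0.0602
```

```bash
cat > d.py <<'E'
import sys
from fit import *
from scipy.spatial.transform import Rotation as Ro
def st(tx=None,jigf=False):
    s=manip.get_state(); q=np.array(s['ee_rot']);R=Ro.from_quat(q[[1,2,3,0]]).as_matrix();p=np.array(s['position'])
    print('t',round(s['clock'],2),'p',p.round(4),'w',round(s['width'],4),'F',np.round(s['contact_force'],1),'q6',round(s['qpos'][5],2))
    yaw=jig[2]-np.pi/2
    D=np.c_[[np.cos(yaw),np.sin(yaw),0],[np.sin(yaw),-np.cos(yaw),0],[0,0,-1]]
    print('rot needed deg',np.degrees(Ro.from_matrix(R.T@D).as_rotvec()).round(2))
    c,ss=np.cos(jig[2]),np.sin(jig[2]);d=p-[jig[0],jig[1],0];F=s['contact_force']
    print('in jig mm',(np.array([c*d[0]+ss*d[1],-ss*d[0]+c*d[1],d[2]])*1e3).round(1),'Fjig',np.round([c*F[0]+ss*F[1],-ss*F[0]+c*F[1],F[2]],1))
    if tx is not None: print('tool delta mm',(R.T@(np.array(tx)-p)*1e3).round(1))
if __name__=='__main__': st([float(a) for a in sys.argv[1:4]] if len(sys.argv)>3 else None)
E
python3 d.py .502 -.226 .2
```

```text
t 1.6 p [ 0.3765 -0.3652  0.2552] w 0.0602 F [ 1.  -0.6  0.1] q6 0.89
rot needed deg [ 0.01 -0.39 -2.22]
in jig mm [ -67.1 -519.7  255.2] Fjig [ 1.1 -0.4  0.1]
tool delta mm [-163.5  -92.2   54.1]
```

Request:
send_rows --plan '[{"linear":[-0.032,-0.018,0],"delta_rot":[0,0,-2],"fingers":0.06},{"linear":[-0.032,-0.018,0],"delta_rot":[0,0,0],"fingers":0.06},{"linear":[-0.032,-0.018,0.01],"delta_rot":[0,0,0],"fingers":0.06},{"linear":[-0.032,-0.018,0.02],"delta_rot":[0,0,0],"fingers":0.06},{"linear":[-0.032,-0.018,0.02],"delta_rot":[0,0,0],"fingers":0.06},{"linear":[0,0,0],"delta_rot":[0,0,0],"fingers":0.06}]'

```text
clock: 2.1
position: [0.5043, -0.216, 0.2063]
ee_rot: [0.0, -0.641, 0.767, -0.006]
contact_force: [-0.1, 0.4, -0.8]
width: 0.0601
```

```bash
python3 d.py .502 -.226 .2
python3 - <<'E'
from h import *
im=manip.get_image('wrist');save('w1',im)
ds=manip.masks_of('bush','wrist')
for d in ds: print(d['p'],d['extent'])
print(proj('wrist',[(.502,-.2265,.08),(.502,-.2265,0)]))
E
```

```text
t 2.1 p [ 0.5043 -0.216   0.2063] w 0.0601 F [-0.1  0.4 -0.8] q6 1.22
rot needed deg [-0.58 -0.45  0.13]
in jig mm [  31.8 -350.1  206.3] Fjig [-0.1  0.3 -0.8]
tool delta mm [10.2  0.5  6.4]
0.96 [246.4, 148.6, 284.8, 204.8]
0.92 [325.6, 111.1, 384.5, 162.1]
[[262.37881654 188.84492327]
 [259.67818714 167.36945428]]
```

View pics/w1.png

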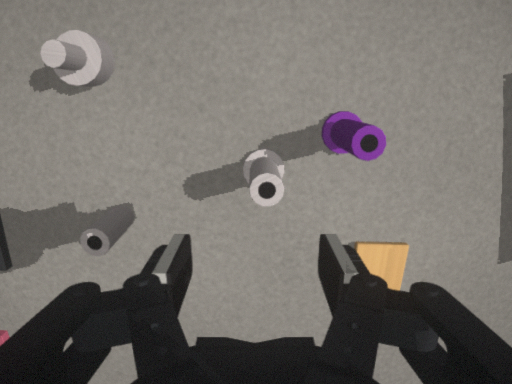

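The wrist picture shows the bore at (267,190), between the jaws but ahead of them. The purple bush is to the right, clear of the fingers.

```bash
python3 - <<'E'
from h import *
print(ray('wrist',[(267,189.5)],.08), ray('wrist',[(264.5,169)],.004))
E
python3 d.py .502 -.2275 .062
```

```text
[[ 0.50079698 -0.23000131  0.08      ]] [[ 0.5003089  -0.23107166  0.004     ]]
t 2.2 p [ 0.5029 -0.2204  0.2088] w 0.06 F [-0.  -0.4  0.3] q6 1.22
rot needed deg [-0.67 -0.75  0.05]
in jig mm [  31.2 -354.7  208.8] Fjig [ 0.1 -0.4  0.3]
tool delta mm [  5.2   1.3 146.9]
```

Request:
send_rows --plan '[{"linear":[0.004,0.001,0.02],"delta_rot":[-0.6,-0.6,0],"fingers":0.06},{"linear":[0,0,0.025],"delta_rot":[0,0,0],"fingers":0.06},{"linear":[0,0,0.025],"delta_rot":[0,0,0],"fingers":0.06},{"linear":[0,0,0.02],"delta_rot":[0,0,0],"fingers":0.06},{"linear":[0,0,0],"delta_rot":[0,0,0],"fingers":0.06},{"linear":[0,0,0],"delta_rot":[0,0,0],"fingers":0.06}]'

```text
clock: 2.7
position: [0.502, -0.2344, 0.1227]
ee_rot: [-0.001, -0.639, 0.769, -0.008]
contact_force: [0.0, 0.2, 0.2]
width: 0.0596
```

```bash
python3 d.py .5015 -.2268 .062
python3 - <<'E'
from h import *
import numpy as np
P=np.array(manip.camera_info('wrist')['tvec']).ravel()
im=manip.get_image('wrist');save('w2',im);P2=np.array(manip.camera_info('wrist')['tvec']).ravel();print((P2-P)*1e3)
for u in [manip.find_in('bush','wrist')]: print([(d['p'],d['extent']) for d in u])
print(proj('wrist',[(.5015,-.2268,.08),(.5015,-.2268,0)]))
E
```

```text
t 2.7 p [ 0.502  -0.2344  0.1227] w 0.0596 F [0.  0.2 0.2] q6 1.2
rot needed deg [-0.7  -0.67 -0.24]
in jig mm [  32.8 -368.6  122.7] Fjig [-0.   0.2  0.2]
tool delta mm [-8.1  2.6 60.6]
[-0.06424382 -0.17728497  0.16611925]
[(0.88, [319.0, 115.7, 415.8, 197.3]), (0.59, [213.7, 166.7, 271.3, 259.7])]
[[243.29835859 237.1792755 ]
 [245.66763764 194.20393952]]
```

View pics/w2.png

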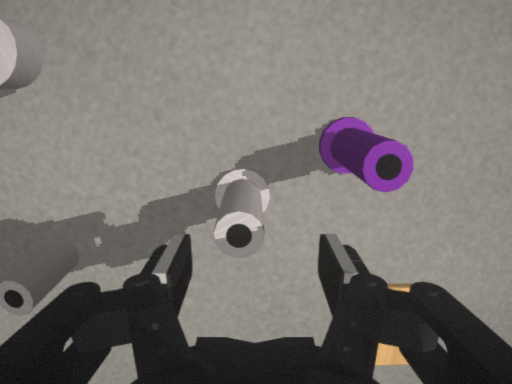

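The wrist picture has the bore at (239,235). The jaws are about centred on column 255, so a small shift along −tool x is needed.

```bash
python3 - <<'E'
from h import *
print(ray('wrist',[(239.5,235)],.08), ray('wrist',[(242,190)],.008))
E
python3 d.py .502 -.226 .062;python3 d.py
```

```text
[[ 0.50314134 -0.22503989  0.08      ]] [[ 0.50759473 -0.22533222  0.008     ]]
t 2.8 p [ 0.5024 -0.2343  0.1234] w 0.0602 F [-0.4  0.6  0.1] q6 1.2
rot needed deg [-0.77 -0.68 -0.22]
in jig mm [  33.3 -368.4  123.4] Fjig [-0.6  0.6  0.1]
tool delta mm [-8.8  2.8 61.3]
t 2.8 p [ 0.5024 -0.2343  0.1234] w 0.0602 F [-0.4  0.6  0.1] q6 1.2
rot needed deg [-0.77 -0.68 -0.22]
in jig mm [  33.3 -368.4  123.4] Fjig [-0.6  0.6  0.1]
```

Request:
send_rows --plan '[{"linear":[-0.009,0.002,0],"delta_rot":[-0.7,-0.7,0],"fingers":0.06},{"linear":[0,0,0],"delta_rot":[0,0,0],"fingers":0.06},{"linear":[0,0,0],"delta_rot":[0,0,0],"fingers":0.06}]'

```text
clock: 3.05
position: [0.5036, -0.2263, 0.1274]
ee_rot: [0.002, -0.638, 0.77, -0.003]
contact_force: [0.2, -0.0, 0.5]
width: 0.0602
```

```bash
python3 d.py .5025 -.2255 .062
```

```text
t 3.05 p [ 0.5036 -0.2263  0.1274] w 0.0602 F [ 0.2 -0.   0.5] q6 1.21
rot needed deg [-0.38 -0.06 -0.32]
in jig mm [  33.  -360.3  127.4] Fjig [ 0.2 -0.   0.5]
tool delta mm [-0.6  1.7 65.4]
```

Request:
send_rows --plan '[{"linear":[0,0.001,0.02],"delta_rot":[-0.3,0,0],"fingers":0.06},{"linear":[0,0,0.02],"delta_rot":[0,0,0],"fingers":0.06},{"linear":[0,0,0.015],"delta_rot":[0,0,0],"fingers":0.06},{"linear":[0,0,0],"delta_rot":[0,0,0],"fingers":0.06},{"linear":[0,0,0],"delta_rot":[0,0,0],"fingers":0.06}]'

```text
clock: 3.47
position: [0.5072, -0.2276, 0.0766]
ee_rot: [0.002, -0.639, 0.769, -0.007]
contact_force: [0.7, 0.2, 0.4]
width: 0.0602
```

```bash
python3 d.py .5025 -.2255 .062
```

```text
t 3.47 p [ 0.5072 -0.2276  0.0766] w 0.0602 F [0.7 0.2 0.4] q6 1.21
rot needed deg [-0.76 -0.32 -0.19]
in jig mm [  36.7 -360.9   76.6] Fjig [0.6 0.3 0.4]
tool delta mm [-1.3  5.2 14.5]
```

Request:
send_rows --plan '[{"linear":[-0.001,0.005,0.007],"delta_rot":[-0.7,-0.3,0],"fingers":0.06},{"linear":[0,0,0.006],"delta_rot":[0,0,0],"fingers":0.06},{"linear":[0,0,0],"delta_rot":[0,0,0],"fingers":0.06},{"linear":[0,0,0],"delta_rot":[0,0,0],"fingers":0.06}]'

```text
clock: 3.8
position: [0.5039, -0.2263, 0.0655]
ee_rot: [0.001, -0.639, 0.769, -0.002]
contact_force: [-0.2, 0.1, 0.8]
width: 0.0601
```

```bash
python3 d.py .5025 -.2255 .062
```

```text
t 3.8 p [ 0.5039 -0.2263  0.0655] w 0.0601 F [-0.2  0.1  0.8] q6 1.21
rot needed deg [-0.27 -0.1  -0.15]
in jig mm [  33.3 -360.3   65.5] Fjig [-0.2  0.1  0.8]
tool delta mm [-0.5  1.5  3.5]
```

Request:
send_rows --plan '[{"linear":[0,0.001,0.003],"delta_rot":[-0.2,0,0],"fingers":0.06},{"linear":[0,0,0],"delta_rot":[0,0,0],"fingers":0.02},{"linear":[0,0,0],"delta_rot":[0,0,0],"fingers":0.02},{"linear":[0,0,0],"delta_rot":[0,0,0],"fingers":0.02},{"linear":[0,0,0],"delta_rot":[0,0,0],"fingers":0.02},{"linear":[0,0,0],"delta_rot":[0,0,0],"fingers":0.02},{"linear":[0,0,0],"delta_rot":[0,0,0],"fingers":0.02}]' --force 50

```text
clock: 4.38
position: [0.5034, -0.2264, 0.0634]
ee_rot: [0.0, -0.639, 0.769, -0.002]
contact_force: [-0.2, 0.1, -0.2]
width: 0.0269
```

```bash
python3 d.py .5025 -.2255 .062
```

```text
t 4.38 p [ 0.5034 -0.2264  0.0634] w 0.0269 F [-0.2  0.1 -0.2] q6 1.21
rot needed deg [-0.17 -0.13 -0.16]
in jig mm [  32.8 -360.5   63.4] Fjig [-0.2  0.  -0.2]
tool delta mm [-0.7  1.1  1.4]
```

Request:
send_rows --plan '[{"linear":[0,0,-0.01],"delta_rot":[0,0,0],"fingers":0.02},{"linear":[0,0,-0.02],"delta_rot":[0,0,0],"fingers":0.02},{"linear":[0,0,-0.03],"delta_rot":[0,0,0],"fingers":0.02},{"linear":[0,0,-0.03],"delta_rot":[0,0,0],"fingers":0.02},{"linear":[0,0,-0.03],"delta_rot":[0,0,0],"fingers":0.02},{"linear":[0,0,0],"delta_rot":[0,0,0],"fingers":0.02},{"linear":[0,0,0],"delta_rot":[0,0,0],"fingers":0.02}]'

```text
clock: 4.97
position: [0.501, -0.225, 0.1893]
ee_rot: [-0.001, -0.639, 0.769, 0.001]
contact_force: [-0.1, -0.1, -2.0]
width: 0.0268
```

```bash
python3 d.py .4807 .1441 .18;  python3 - <<'E'
from h import *
im=manip.get_image('side');save('s2',im)
x,y=proj('side',[manip.get_state()['position']])[0];print(x,y)
x,y=int(x),int(y)
cv2.imwrite('pics/s2c.png',cv2.resize(im[max(0,y-60):y+90,max(0,x-70):x+80,::-1],None,fx=3,fy=3))
E
```

```text
t 4.97 p [ 0.501  -0.225   0.1893] w 0.0268 F [-0.1 -0.1 -2. ] q6 1.21
rot needed deg [ 0.21 -0.   -0.16]
in jig mm [  30.2 -359.5  189.3] Fjig [-0.  -0.1 -2. ]
tool delta mm [-359.2   87.2    9.6]
284.8824553632313 220.570555425057
```

View pics/s2c.png

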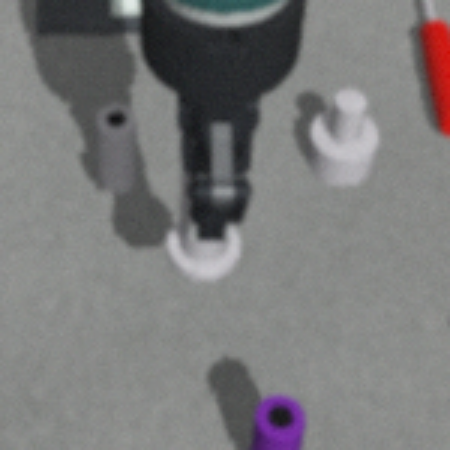

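The bush is held upright with its flange showing (crop 205,250). The measured 2 N load matches its weight. Next is the transit to the apron.

Request:
send_rows --plan '[{"linear":[-0.015,0.004,0],"delta_rot":[0,0,0],"fingers":0.02},{"linear":[-0.03,0.007,0],"delta_rot":[0,0,0],"fingers":0.02},{"linear":[-0.03,0.007,0],"delta_rot":[0,0,0],"fingers":0.02},{"linear":[-0.03,0.007,0],"delta_rot":[0,0,0],"fingers":0.02},{"linear":[-0.03,0.007,0],"delta_rot":[0,0,0],"fingers":0.02},{"linear":[-0.03,0.007,0],"delta_rot":[0,0,0],"fingers":0.02},{"linear":[-0.03,0.007,0],"delta_rot":[0,0,0],"fingers":0.02},{"linear":[-0.03,0.007,0],"delta_rot":[0,0,0],"fingers":0.02},{"linear":[-0.03,0.007,0],"delta_rot":[0,0,0],"fingers":0.02},{"linear":[-0.03,0.007,0],"delta_rot":[0,0,0],"fingers":0.02},{"linear":[-0.02,0.005,0],"delta_rot":[0,0,0],"fingers":0.02},{"linear":[0,0,0],"delta_rot":[0,0,0],"fingers":0.02}]'

```text
clock: 6.02
position: [0.4712, 0.1078, 0.1735]
ee_rot: [-0.011, -0.637, 0.771, 0.015]
contact_force: [-0.6, -0.0, -1.7]
width: 0.0267
```

```bash
python3 d.py .4807 .1441 .14
```

```text
t 6.02 p [0.4712 0.1078 0.1735] w 0.0267 F [-0.6 -0.  -1.7] q6 1.83
rot needed deg [ 2.19  0.13 -0.57]
in jig mm [-58.9 -37.5 173.5] Fjig [-0.6 -0.1 -1.7]
tool delta mm [-37.4  -3.8  33.4]
```

Request:
send_rows --plan '[{"linear":[-0.019,-0.002,0],"delta_rot":[2,0,-0.5],"fingers":0.02},{"linear":[-0.017,-0.001,0],"delta_rot":[0,0,0],"fingers":0.02},{"linear":[0,0,0],"delta_rot":[0,0,0],"fingers":0.02},{"linear":[0,0,0],"delta_rot":[0,0,0],"fingers":0.02}]'

```text
clock: 6.35
position: [0.4746, 0.1453, 0.1679]
ee_rot: [-0.006, -0.642, 0.767, 0.005]
contact_force: [-0.0, 0.0, -2.3]
width: 0.0268
```

```bash
python3 d.py .4807 .1441 .14;  python3 - <<'E'
from fit import *
im=manip.get_image('wrist');save('w3',im)
print(np.c_[J*1e3,proj('wrist',T(jig,J)).round(1)])
M=np.array([(-25,23.5,30),(-25,-23.5,30),(-10,15.25,30),(-10,-15.25,30),(28,15.25,30),(28,-15.25,30)])/1e3
Q=proj('wrist',T(jig,M));print(Q.round(1))
E
```

```text
t 6.35 p [0.4746 0.1453 0.1679] w 0.0268 F [-0.   0.  -2.3] q6 1.9
rot needed deg [ 0.83 -0.16  0.24]
in jig mm [-6.220e+01  1.000e-01  1.679e+02] Fjig [-0.   0.  -2.3]
tool delta mm [ 0.1 -6.6 27.8]
[[ 85.   65.   30.  165.4 -16.7]
 [ 85.  -65.   30.  348.1 -16.2]
 [-25.  -65.   30.  339.  136.6]
 [-25.   65.   30.  173.7 136.3]
 [-85.   65.   12.  183.1 200.6]
 [-85.  -65.   12.  328.9 200.8]]
[[226.3 136.1]
 [286.4 136.2]
 [236.6 116.7]
 [276.3 116.8]
 [236.   65. ]
 [277.2  65.1]]
```

View pics/w3.png

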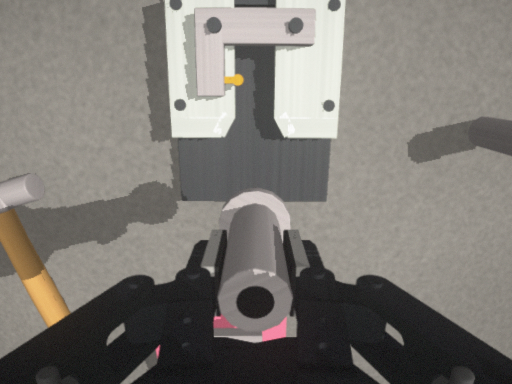

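The wrist picture shows the grey jig ahead, with plate front corners at (172,136) and (337.5,137), the slot centre at column ≈254.7, and the catch at (238,80). The bush flange is centred on column ≈255.

Run:
```python
from fit import *
s=manip.get_state();p=s['position'];print(p)
def jf(w): d=w[:2]-jig[:2];c,k=np.cos(jig[2]),np.sin(jig[2]);return (np.array([c*d[0]+k*d[1],-k*d[0]+c*d[1]])*1e3).round(2)
zb=p[2]-.0634
for n,uv,z in[('fl L',(219,222),zb+.008),('fl R',(291,222),zb+.008),('topL',(221,295),zb+.08),('topR',(290,295),zb+.08),('topc',(255,302),zb+.08),('bL',(172,136),.03),('bR',(337.5,137),.03),('sL',(235,95),.03),('sR',(274.5,95),.03),('catch tip',(244,80),.041),('bar front',(255,45),.042),('catch c',(238,80),.041),('apL',(181,201),.012),('apR',(328,201),.012)]: print(n,jf(ray('wrist',[uv],z)[0]))
print('tcp',jf(np.array(p)))
# edge detection in picture rows for slot walls
g=cv2.cvtColor(cv2.imread('pics/w3.png'),cv2.COLOR_BGR2GRAY).astype(float)
for r in(92,98,104,110): 
    q=np.diff(cv2.GaussianBlur(g,(1,3),0)[r]); print(r,[(i,round(q[i])) for i in range(160,345) if abs(q[i])>25])
```

```text
[0.47462386 0.14520147 0.16780947]
fl L [-62.09  21.8 ]
fl R [-62.04 -19.43]
topL [-59.62  13.62]
topR [-59.61 -11.3 ]
topc [-62.61   1.34]
bL [-24.75  66.3 ]
bR [-25.34 -63.82]
sL [ 6.26 16.29]
sR [  6.31 -13.6 ]
catch tip [17.    9.08]
bar front [40.66  1.25]
catch c [17.   13.38]
apL [-85.36  66.95]
apR [-85.18 -64.22]
tcp [-6.222e+01 -5.000e-02]
92 [(168, 71), (169, 30), (185, -40), (197, 34), (224, 30), (233, -28), (234, -64), (235, -36), (273, 60), (274, 83), (339, -62)]
98 [(168, 58), (169, 50), (187, -45), (194, -31), (234, -66), (235, -39), (273, 66), (274, 76), (338, -27), (339, -42)]
104 [(168, 34), (169, 75), (173, -82), (174, -44), (184, 31), (185, 78), (234, -66), (235, -43), (273, 81), (274, 54), (322, -36), (323, -46), (333, 52), (334, 62), (338, -50)]
110 [(169, 77), (170, 34), (177, -28), (183, 34), (234, -68), (235, -44), (272, 29), (273, 91), (274, 34), (324, -31), (325, -32), (331, 27), (332, 40), (338, -42)]
```

Bush and slot centre lines agree in the same picture: y is +1.2 mm for the bush and +1.3 mm for the slot, so the bias is common. The stop suggests home at about jig x 27. Next I lower onto the apron.

Request:
send_rows --plan '[{"linear":[0,-0.006,0.015],"delta_rot":[0.8,-0.2,0.2],"fingers":0.02},{"linear":[0,0,0.025],"delta_rot":[0,0,0],"fingers":0.02},{"linear":[0,0,0.025],"delta_rot":[0,0,0],"fingers":0.02},{"linear":[0,0,0],"delta_rot":[0,0,0],"fingers":0.02},{"linear":[0,0,0],"delta_rot":[0,0,0],"fingers":0.02}]'

```text
clock: 6.82
position: [0.4799, 0.1395, 0.1007]
ee_rot: [-0.001, -0.639, 0.769, -0.0]
contact_force: [0.6, 1.1, -1.9]
width: 0.0267
```

```bash
python3 d.py .4807 .1441 .0764
```

```text
t 6.82 p [0.4799 0.1395 0.1007] w 0.0267 F [ 0.6  1.1 -1.9] q6 1.9
rot needed deg [ 0.05 -0.08 -0.22]
in jig mm [-56.   -4.7 100.7] Fjig [ 0.4  1.2 -1.9]
tool delta mm [-4.7  0.  24.3]
```

Request:
send_rows --plan '[{"linear":[-0.005,0,0.007],"delta_rot":[0,0,0],"fingers":0.02},{"linear":[0,0,0.007],"delta_rot":[0,0,0],"fingers":0.02},{"linear":[0,0,0.003],"delta_rot":[0,0,0],"fingers":0.02},{"linear":[0,0,0],"delta_rot":[0,0,0],"fingers":0.02},{"linear":[0,0,0],"delta_rot":[0,0,0],"fingers":0.02}]'

```text
clock: 7.23
position: [0.4829, 0.1436, 0.0853]
ee_rot: [0.001, -0.638, 0.77, -0.001]
contact_force: [-0.7, -0.5, -1.5]
width: 0.0267
```

```bash
python3 d.py .4807 .1441 .0764
```

```text
t 7.23 p [0.4829 0.1436 0.0853] w 0.0267 F [-0.7 -0.5 -1.5] q6 1.91
rot needed deg [-0.2  -0.03 -0.35]
in jig mm [-53.8  -0.2  85.3] Fjig [-0.6 -0.6 -1.5]
tool delta mm [-0.1  2.3  8.9]
```

Request:
send_rows --plan '[{"linear":[0,0.002,0.004],"delta_rot":[-0.2,0,-0.3],"fingers":0.02},{"linear":[0,0,0.003],"delta_rot":[0,0,0],"fingers":0.02},{"linear":[0,0,0],"delta_rot":[0,0,0],"fingers":0.02},{"linear":[0,0,0],"delta_rot":[0,0,0],"fingers":0.02}]'

```text
clock: 7.57
position: [0.4816, 0.1443, 0.079]
ee_rot: [0.001, -0.641, 0.768, -0.001]
contact_force: [0.2, 0.1, -1.1]
width: 0.0265
```

```bash
python3 d.py .4807 .1441 .0764
```

```text
t 7.57 p [0.4816 0.1443 0.079 ] w 0.0265 F [ 0.2  0.1 -1.1] q6 1.9
rot needed deg [-0.14  0.03  0.02]
in jig mm [-55.2   0.3  79. ] Fjig [ 0.2  0.2 -1.1]
tool delta mm [0.4 0.9 2.6]
```

Request:
send_rows --plan '[{"linear":[0,0,0.0015],"delta_rot":[-0.1,0,0],"fingers":0.02},{"linear":[0,0,0.001],"delta_rot":[0,0,0],"fingers":0.02},{"linear":[0,0,0.001],"delta_rot":[0,0,0],"fingers":0.02}]'

```text
clock: 7.82
position: [0.4819, 0.1444, 0.0756]
ee_rot: [0.001, -0.641, 0.768, -0.0]
contact_force: [0.9, 0.2, -2.4]
width: 0.0271
```

```bash
python3 d.py .4807 .1441 .0764
```

```text
t 7.82 p [0.4819 0.1444 0.0756] w 0.0271 F [ 0.9  0.2 -2.4] q6 1.9
rot needed deg [-0.08  0.04  0.02]
in jig mm [-54.9   0.5  75.6] Fjig [ 0.8  0.4 -2.4]
tool delta mm [ 0.6  1.2 -0.8]
```

Request:
send_rows --plan '[{"linear":[0,0,0.001],"delta_rot":[0,0,0],"fingers":0.02},{"linear":[0,0,0.0005],"delta_rot":[0,0,0],"fingers":0.02}]'

```text
clock: 7.98
position: [0.482, 0.1445, 0.0754]
ee_rot: [0.001, -0.641, 0.768, -0.0]
contact_force: [-1.1, 0.3, 1.4]
width: 0.0268
```

```bash
python3 d.py .4807 .1441 .0764
```

```text
t 7.98 p [0.482  0.1445 0.0754] w 0.0268 F [-1.1  0.3  1.4] q6 1.9
rot needed deg [-0.09  0.05  0.03]
in jig mm [-54.8   0.6  75.4] Fjig [-1.2  0.1  1.4]
tool delta mm [ 0.6  1.2 -1. ]
```

Contact felt at TCP z 75.4 mm, exactly as predicted. I lift about 0.8 mm and slide.

Request:
send_rows --plan '[{"linear":[0.0005,0,-0.001],"delta_rot":[0,0,0],"fingers":0.02},{"linear":[0,-0.002,0],"delta_rot":[0,0,0],"fingers":0.02},{"linear":[0,-0.003,0],"delta_rot":[0,0,0],"fingers":0.02},{"linear":[0,-0.003,0],"delta_rot":[0,0,0],"fingers":0.02},{"linear":[0,0,0],"delta_rot":[0,0,0],"fingers":0.02}]'

```text
clock: 8.4
position: [0.4909, 0.1424, 0.0764]
ee_rot: [0.001, -0.641, 0.768, -0.001]
contact_force: [0.0, 0.1, -2.2]
width: 0.0269
```

```bash
python3 d.py
```

```text
t 8.4 p [0.4909 0.1424 0.0764] w 0.0269 F [ 0.   0.1 -2.2] q6 1.9
rot needed deg [-0.15  0.06  0.03]
in jig mm [-45.7   0.1  76.4] Fjig [ 0.   0.1 -2.2]
```

Request:
send_rows --plan '[{"linear":[0,-0.003,0],"delta_rot":[0,0,0],"fingers":0.02},{"linear":[0,-0.003,0],"delta_rot":[0,0,0],"fingers":0.02},{"linear":[0,-0.003,0],"delta_rot":[0,0,0],"fingers":0.02},{"linear":[0,0,0],"delta_rot":[0,0,0],"fingers":0.02}]'

```text
clock: 8.73
position: [0.501, 0.1405, 0.0759]
ee_rot: [0.001, -0.641, 0.768, -0.001]
contact_force: [0.0, -0.1, -1.4]
width: 0.0268
```

```bash
python3 d.py
```

```text
t 8.73 p [0.501  0.1405 0.0759] w 0.0268 F [ 0.  -0.1 -1.4] q6 1.89
rot needed deg [-0.13  0.06  0.02]
in jig mm [-35.4   0.1  75.9] Fjig [ 0.  -0.1 -1.4]
```

Request:
send_rows --plan '[{"linear":[0,-0.003,-0.0006],"delta_rot":[0,0,0],"fingers":0.02},{"linear":[0,-0.003,-0.0002],"delta_rot":[0,0,0],"fingers":0.02},{"linear":[0,-0.003,-0.0002],"delta_rot":[0,0,0],"fingers":0.02},{"linear":[0,0,0],"delta_rot":[0,0,0],"fingers":0.02}]'

```text
clock: 9.07
position: [0.511, 0.1387, 0.0768]
ee_rot: [0.001, -0.641, 0.768, -0.001]
contact_force: [0.1, 0.9, -0.3]
width: 0.027
```

```bash
python3 d.py
```

```text
t 9.07 p [0.511  0.1387 0.0768] w 0.027 F [ 0.1  0.9 -0.3] q6 1.88
rot needed deg [-0.12  0.05  0.02]
in jig mm [-25.3   0.1  76.8] Fjig [-0.1  0.9 -0.3]
```

Request:
send_rows --plan '[{"linear":[0,-0.002,0.0003],"delta_rot":[0,0,0],"fingers":0.02},{"linear":[0,-0.002,0],"delta_rot":[0,0,0],"fingers":0.02},{"linear":[0,-0.002,0],"delta_rot":[0,0,0],"fingers":0.02},{"linear":[0,-0.002,0],"delta_rot":[0,0,0],"fingers":0.02},{"linear":[0,0,0],"delta_rot":[0,0,0],"fingers":0.02}]'

```text
clock: 9.48
position: [0.5196, 0.1371, 0.0765]
ee_rot: [0.001, -0.641, 0.768, -0.0]
contact_force: [-0.0, 0.1, -1.5]
width: 0.0271
```

```bash
python3 d.py
```

```text
t 9.48 p [0.5196 0.1371 0.0765] w 0.0271 F [-0.   0.1 -1.5] q6 1.88
rot needed deg [-0.11  0.05  0.02]
in jig mm [-16.5   0.   76.5] Fjig [-0.1  0.1 -1.5]
```

Request:
send_rows --plan '[{"linear":[0,-0.0025,0],"delta_rot":[0,0,0],"fingers":0.02},{"linear":[0,-0.0025,0],"delta_rot":[0,0,0],"fingers":0.02},{"linear":[0,-0.0025,0],"delta_rot":[0,0,0],"fingers":0.02},{"linear":[0,-0.0025,0],"delta_rot":[0,0,0],"fingers":0.02},{"linear":[0,-0.0025,0],"delta_rot":[0,0,0],"fingers":0.02},{"linear":[0,0,0],"delta_rot":[0,0,0],"fingers":0.02}]'

```text
clock: 9.98
position: [0.5332, 0.1346, 0.0765]
ee_rot: [0.001, -0.641, 0.768, -0.0]
contact_force: [0.6, 0.8, -1.5]
width: 0.0269
```

```bash
python3 d.py
```

```text
t 9.98 p [0.5332 0.1346 0.0765] w 0.0269 F [ 0.6  0.8 -1.5] q6 1.87
rot needed deg [-0.11  0.05  0.02]
in jig mm [-2.7  0.  76.5] Fjig [ 0.5  0.9 -1.5]
```

Free so far. From here I take 1 mm steps past the catch.

Request:
send_rows --plan '[{"linear":[0,-0.002,0],"delta_rot":[0,0,0],"fingers":0.02},{"linear":[0,-0.002,0],"delta_rot":[0,0,0],"fingers":0.02},{"linear":[0,-0.0015,0],"delta_rot":[0,0,0],"fingers":0.02},{"linear":[0,-0.0015,0],"delta_rot":[0,0,0],"fingers":0.02}]'

```text
clock: 10.32
position: [0.5403, 0.1332, 0.0763]
ee_rot: [0.001, -0.641, 0.768, -0.0]
contact_force: [0.4, 0.7, -1.6]
width: 0.0272
```

```bash
python3 d.py
```

```text
t 10.32 p [0.5403 0.1332 0.0763] w 0.0272 F [ 0.4  0.7 -1.6] q6 1.87
rot needed deg [-0.06  0.04  0.02]
in jig mm [ 4.6 -0.1 76.3] Fjig [ 0.3  0.8 -1.6]
```

Request:
send_rows --plan '[{"linear":[0,-0.0015,0],"delta_rot":[0,0,0],"fingers":0.02},{"linear":[0,-0.0015,0],"delta_rot":[0,0,0],"fingers":0.02}]'

```text
clock: 10.48
position: [0.5423, 0.1325, 0.0761]
ee_rot: [-0.001, -0.641, 0.768, 0.001]
contact_force: [-2.3, -1.0, -1.4]
width: 0.0266
```

```bash
python3 d.py
```

```text
t 10.48 p [0.5423 0.1325 0.0761] w 0.0266 F [-2.3 -1.  -1.4] q6 1.87
rot needed deg [ 0.11 -0.01  0.02]
in jig mm [ 6.6 -0.4 76.1] Fjig [-2.  -1.4 -1.4]
```

Request:
send_rows --plan '[{"linear":[0,-0.002,0],"delta_rot":[0,0,0],"fingers":0.02},{"linear":[0,-0.002,0],"delta_rot":[0,0,0],"fingers":0.02}]'

```text
clock: 10.65
position: [0.5433, 0.1317, 0.0756]
ee_rot: [-0.003, -0.641, 0.768, 0.003]
contact_force: [-5.5, 1.2, 5.5]
width: 0.0272
```

```bash
python3 d.py
```

```text
t 10.65 p [0.5433 0.1317 0.0756] w 0.0272 F [-5.5  1.2  5.5] q6 1.86
rot needed deg [ 0.5  -0.1   0.02]
in jig mm [ 7.8 -1.  75.6] Fjig [-5.7  0.2  5.5]
```

Request:
send_rows --plan '[{"linear":[0,-0.002,0],"delta_rot":[0,0,0],"fingers":0.02},{"linear":[0,-0.002,0],"delta_rot":[0,0,0],"fingers":0.02}]'

```text
clock: 10.82
position: [0.5437, 0.1316, 0.0757]
ee_rot: [-0.006, -0.64, 0.768, 0.006]
contact_force: [-5.6, 0.7, 3.3]
width: 0.0273
```

```bash
python3 d.py
```

```text
t 10.82 p [0.5437 0.1316 0.0757] w 0.0273 F [-5.6  0.7  3.3] q6 1.86
rot needed deg [ 0.97 -0.11 -0.01]
in jig mm [ 8.2 -1.  75.7] Fjig [-5.7 -0.3  3.3]
```

Request:
send_rows --plan '[{"linear":[0,-0.003,-0.0005],"delta_rot":[1.2,0,0],"fingers":0.02},{"linear":[0,-0.003,-0.0003],"delta_rot":[0.8,0,0],"fingers":0.02}]'

```text
clock: 10.98
position: [0.5435, 0.1316, 0.0755]
ee_rot: [0.0, -0.64, 0.769, -0.002]
contact_force: [-6.8, 2.4, 3.8]
width: 0.0267
```

```bash
python3 d.py
```

```text
t 10.98 p [0.5435 0.1316 0.0755] w 0.0267 F [-6.8  2.4  3.8] q6 1.87
rot needed deg [-0.21 -0.14 -0.12]
in jig mm [ 7.9 -1.1 75.5] Fjig [-7.1  1.1  3.8]
```

Request:
send_rows --plan '[{"linear":[-0.0003,-0.005,-0.0012],"delta_rot":[0.5,0,0],"fingers":0.02},{"linear":[-0.0003,-0.005,-0.0008],"delta_rot":[0.5,0,0],"fingers":0.02}]'

```text
clock: 11.15
position: [0.544, 0.1316, 0.0755]
ee_rot: [-0.001, -0.639, 0.769, -0.002]
contact_force: [-9.8, 2.5, 5.2]
width: 0.0265
```

```bash
python3 d.py
```

```text
t 11.15 p [0.544  0.1316 0.0755] w 0.0265 F [-9.8  2.5  5.2] q6 1.87
rot needed deg [-0.09 -0.25 -0.19]
in jig mm [ 8.5 -0.9 75.5] Fjig [-10.1   0.7   5.2]
```

Request:
send_rows --plan '[{"linear":[0,-0.007,-0.002],"delta_rot":[0.5,0.2,0.1],"fingers":0.02},{"linear":[0,-0.007,-0.002],"delta_rot":[0.5,0,0],"fingers":0.02}]'

```text
clock: 11.32
position: [0.546, 0.1314, 0.076]
ee_rot: [-0.006, -0.638, 0.77, -0.0]
contact_force: [-9.9, 3.5, -3.6]
width: 0.0268
```

```bash
python3 d.py
```

```text
t 11.32 p [0.546  0.1314 0.076 ] w 0.0268 F [-9.9  3.5 -3.6] q6 1.88
rot needed deg [ 0.41 -0.51 -0.44]
in jig mm [10.5 -0.8 76. ] Fjig [-10.4   1.7  -3.6]
```

Progressing at about 10 N. I keep pushing the same amount and watch for the catch to pass (needs x≈17).

Request:
send_rows --plan '[{"linear":[0,-0.007,-0.0005],"delta_rot":[0.9,-0.4,-0.4],"fingers":0.02},{"linear":[0,-0.006,-0.0005],"delta_rot":[0.5,0,0],"fingers":0.02}]'

```text
clock: 11.48
position: [0.548, 0.1308, 0.0756]
ee_rot: [-0.004, -0.64, 0.769, 0.001]
contact_force: [-12.8, 3.9, 12.0]
width: 0.0271
```

```bash
python3 d.py
```

```text
t 11.48 p [0.548  0.1308 0.0756] w 0.0271 F [-12.8   3.9  12. ] q6 1.87
rot needed deg [ 0.38 -0.21 -0.11]
in jig mm [12.5 -1.1 75.6] Fjig [-13.3   1.6  12. ]
```

Request:
send_rows --plan '[{"linear":[0,-0.006,-0.002],"delta_rot":[0.8,-0.2,0],"fingers":0.02},{"linear":[0,-0.005,-0.0012],"delta_rot":[0.5,0,0],"fingers":0.02}]'

```text
clock: 11.65
position: [0.5492, 0.1304, 0.0763]
ee_rot: [-0.002, -0.639, 0.769, 0.002]
contact_force: [-8.0, 2.5, 1.3]
width: 0.0271
```

```bash
python3 d.py
```

```text
t 11.65 p [0.5492 0.1304 0.0763] w 0.0271 F [-8.   2.5  1.3] q6 1.86
rot needed deg [ 0.29 -0.08 -0.2 ]
in jig mm [13.8 -1.2 76.3] Fjig [-8.3  1.   1.3]
```

Request:
send_rows --plan '[{"linear":[0,-0.005,-0.0003],"delta_rot":[0.7,0,-0.2],"fingers":0.02},{"linear":[0,-0.005,-0.0003],"delta_rot":[0.4,0,0],"fingers":0.02}]'

```text
clock: 11.82
position: [0.5508, 0.1302, 0.0756]
ee_rot: [-0.002, -0.64, 0.768, 0.001]
contact_force: [-11.1, 3.5, 9.6]
width: 0.0268
```

```bash
python3 d.py
```

```text
t 11.82 p [0.5508 0.1302 0.0756] w 0.0268 F [-11.1   3.5   9.6] q6 1.86
rot needed deg [ 0.22 -0.12 -0.08]
in jig mm [15.4 -1.1 75.6] Fjig [-11.6   1.4   9.6]
```

Request:
send_rows --plan '[{"linear":[0,-0.005,-0.0018],"delta_rot":[0.6,0,0],"fingers":0.02},{"linear":[0,-0.004,-0.0008],"delta_rot":[0.3,0,0],"fingers":0.02}]'

```text
clock: 11.98
position: [0.5516, 0.1301, 0.076]
ee_rot: [-0.003, -0.639, 0.769, 0.001]
contact_force: [-5.3, 1.3, 2.8]
width: 0.027
```

```bash
python3 d.py
```

```text
t 11.98 p [0.5516 0.1301 0.076 ] w 0.027 F [-5.3  1.3  2.8] q6 1.86
rot needed deg [ 0.33 -0.17 -0.16]
in jig mm [16.2 -1.1 76. ] Fjig [-5.5  0.3  2.8]
```

Request:
send_rows --plan '[{"linear":[0,-0.004,-0.0005],"delta_rot":[0.6,0,0],"fingers":0.02},{"linear":[0,-0.003,-0.0003],"delta_rot":[0.2,0,0],"fingers":0.02}]'

```text
clock: 12.15
position: [0.5525, 0.1299, 0.0756]
ee_rot: [-0.003, -0.639, 0.769, 0.001]
contact_force: [-5.2, 1.2, 3.2]
width: 0.0268
```

```bash
python3 d.py
```

```text
t 12.15 p [0.5525 0.1299 0.0756] w 0.0268 F [-5.2  1.2  3.2] q6 1.87
rot needed deg [ 0.29 -0.21 -0.22]
in jig mm [17.1 -1.1 75.6] Fjig [-5.3  0.3  3.2]
```

Request:
send_rows --plan '[{"linear":[0,-0.003,-0.0003],"delta_rot":[0.2,0,0],"fingers":0.02},{"linear":[0,-0.003,-0.0003],"delta_rot":[0.1,0,0],"fingers":0.02}]'

```text
clock: 12.32
position: [0.5529, 0.1299, 0.0757]
ee_rot: [-0.005, -0.639, 0.769, 0.003]
contact_force: [-6.1, 1.2, 2.8]
width: 0.0269
```

```bash
python3 d.py
```

```text
t 12.32 p [0.5529 0.1299 0.0757] w 0.0269 F [-6.1  1.2  2.8] q6 1.86
rot needed deg [ 0.68 -0.24 -0.26]
in jig mm [17.5 -1.  75.7] Fjig [-6.2  0.   2.8]
```

Request:
send_rows --plan '[{"linear":[0,-0.005,-0.0008],"delta_rot":[1.0,-0.2,-0.2],"fingers":0.02},{"linear":[0,-0.005,-0.0008],"delta_rot":[0.4,0,0],"fingers":0.02}]'

```text
clock: 12.48
position: [0.5549, 0.1294, 0.0757]
ee_rot: [-0.002, -0.64, 0.769, 0.001]
contact_force: [-8.6, 4.3, 2.7]
width: 0.0269
```

```bash
python3 d.py
```

```text
t 12.48 p [0.5549 0.1294 0.0757] w 0.0269 F [-8.6  4.3  2.7] q6 1.86
rot needed deg [ 0.28 -0.1  -0.13]
in jig mm [19.6 -1.2 75.7] Fjig [-9.2  2.7  2.7]
```

Request:
send_rows --plan '[{"linear":[0,-0.004,-0.0008],"delta_rot":[0.5,0,0],"fingers":0.02},{"linear":[0,-0.004,-0.0005],"delta_rot":[0.3,0,0],"fingers":0.02}]'

```text
clock: 12.65
position: [0.555, 0.1294, 0.0756]
ee_rot: [-0.003, -0.639, 0.769, 0.002]
contact_force: [-7.9, 1.6, 5.6]
width: 0.027
```

```bash
python3 d.py
```

```text
t 12.65 p [0.555  0.1294 0.0756] w 0.027 F [-7.9  1.6  5.6] q6 1.86
rot needed deg [ 0.45 -0.13 -0.22]
in jig mm [19.7 -1.1 75.6] Fjig [-8.   0.2  5.6]
```

Request:
send_rows --plan '[{"linear":[0,-0.003,-0.0005],"delta_rot":[0.4,0,0],"fingers":0.02},{"linear":[0,-0.003,-0.0003],"delta_rot":[0.2,0,0],"fingers":0.02}]'

```text
clock: 12.82
position: [0.5551, 0.1294, 0.0756]
ee_rot: [-0.004, -0.639, 0.769, 0.003]
contact_force: [-6.1, 1.4, 3.7]
width: 0.0268
```

```bash
python3 d.py
```

```text
t 12.82 p [0.5551 0.1294 0.0756] w 0.0268 F [-6.1  1.4  3.7] q6 1.86
rot needed deg [ 0.58 -0.17 -0.26]
in jig mm [19.8 -1.1 75.6] Fjig [-6.3  0.3  3.7]
```

Stalled at x=19.8 with about 6 N. I'll look before pushing more.

Run:
```python
from fit import *
w=manip.get_image('wrist')[:,:,::-1];s=manip.get_image('side')[:,:,::-1]
x,y=proj('side',T(jig,np.array([[0,0,.04]])))[0].astype(int)
A=cv2.resize(w[100:340,150:370],(400,436),interpolation=cv2.INTER_CUBIC);B=cv2.resize(s[y-60:y+50,x-55:x+45],(400,440),interpolation=cv2.INTER_CUBIC)
o=np.zeros((440,800,3),np.uint8);o[:436,:400]=A;o[:,400:]=B;cv2.imwrite('pics/c7.png',o)
cv2.imwrite('pics/w4.png',w)
```

```text
(no output)
```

View pics/c7.png

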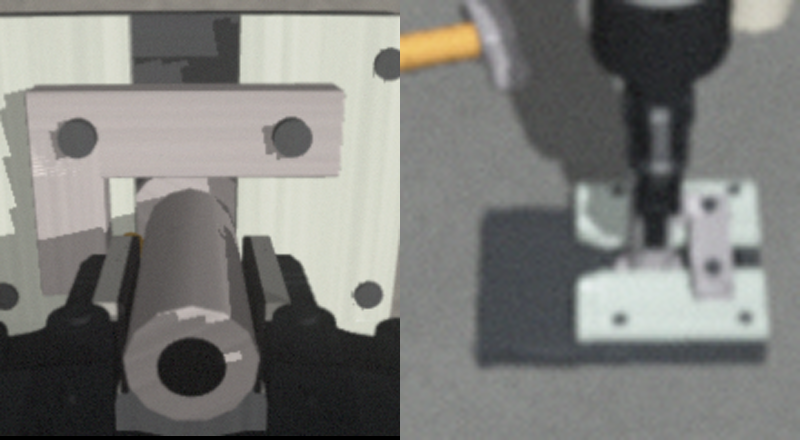

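The wrist crop (left) shows the barrel still short of the bar's front edge (crop row 178), with the flange front about at the bar edge. That leaves roughly 7 mm to go, so the catch is only part passed. I push slightly more, still far below 60 N.

Request:
send_rows --plan '[{"linear":[-0.0003,-0.007,-0.001],"delta_rot":[0.9,-0.1,-0.2],"fingers":0.02},{"linear":[-0.0003,-0.006,-0.001],"delta_rot":[0.5,0,0],"fingers":0.02}]'

```text
clock: 13.08
position: [0.5622, 0.1282, 0.0762]
ee_rot: [-0.001, -0.64, 0.768, -0.002]
contact_force: [-2.5, -0.5, -1.8]
width: 0.0269
```

```bash
python3 d.py
```

```text
t 13.08 p [0.5622 0.1282 0.0762] w 0.0269 F [-2.5 -0.5 -1.8] q6 1.86
rot needed deg [-0.11 -0.17 -0.07]
in jig mm [27.  -1.  76.2] Fjig [-2.4 -0.9 -1.8]
```

Past the catch. I now press gently to feel the stop.

Request:
send_rows --plan '[{"linear":[0,-0.0015,0],"delta_rot":[0.1,0,0],"fingers":0.02},{"linear":[0,-0.0015,0],"delta_rot":[0.1,0,0],"fingers":0.02}]'

```text
clock: 13.25
position: [0.5646, 0.1278, 0.0761]
ee_rot: [-0.0, -0.64, 0.768, -0.002]
contact_force: [-8.0, 2.1, 3.8]
width: 0.0266
```

```bash
python3 d.py
```

```text
t 13.25 p [0.5646 0.1278 0.0761] w 0.0266 F [-8.   2.1  3.8] q6 1.86
rot needed deg [-0.21 -0.19 -0.08]
in jig mm [29.4 -1.  76.1] Fjig [-8.3  0.7  3.8]
```

Request:
send_rows --plan '[{"linear":[0,-0.003,0],"delta_rot":[0.3,0,0],"fingers":0.02},{"linear":[0,-0.003,0],"delta_rot":[0.3,0,0],"fingers":0.02}]'

```text
clock: 13.42
position: [0.5648, 0.1278, 0.076]
ee_rot: [-0.001, -0.639, 0.769, -0.001]
contact_force: [-9.2, 2.8, 5.5]
width: 0.0271
```

```bash
python3 d.py
```

```text
t 13.42 p [0.5648 0.1278 0.076 ] w 0.0271 F [-9.2  2.8  5.5] q6 1.86
rot needed deg [-0.04 -0.21 -0.16]
in jig mm [29.6 -1.  76. ] Fjig [-9.5  1.1  5.5]
```

Solid stop at x 29.6. One slightly firmer push should confirm it.

Request:
send_rows --plan '[{"linear":[0,-0.006,0],"delta_rot":[0.4,0,0],"fingers":0.02},{"linear":[0,-0.006,0],"delta_rot":[0.4,0,0],"fingers":0.02}]'

```text
clock: 13.58
position: [0.5654, 0.1277, 0.0759]
ee_rot: [-0.005, -0.639, 0.769, 0.002]
contact_force: [-13.8, 3.4, 10.1]
width: 0.0267
```

```bash
python3 d.py
python3 - <<'E'
from h import *
w=manip.get_image('wrist')[:,:,::-1]
cv2.imwrite('pics/c8.png',cv2.resize(w[100:300,150:370],(660,600),interpolation=cv2.INTER_CUBIC))
E
```

```text
t 13.58 p [0.5654 0.1277 0.0759] w 0.0267 F [-13.8   3.4  10.1] q6 1.86
rot needed deg [ 0.58 -0.27 -0.28]
in jig mm [30.2 -1.  75.9] Fjig [-14.2   0.9  10.1]
```

View pics/c8.png

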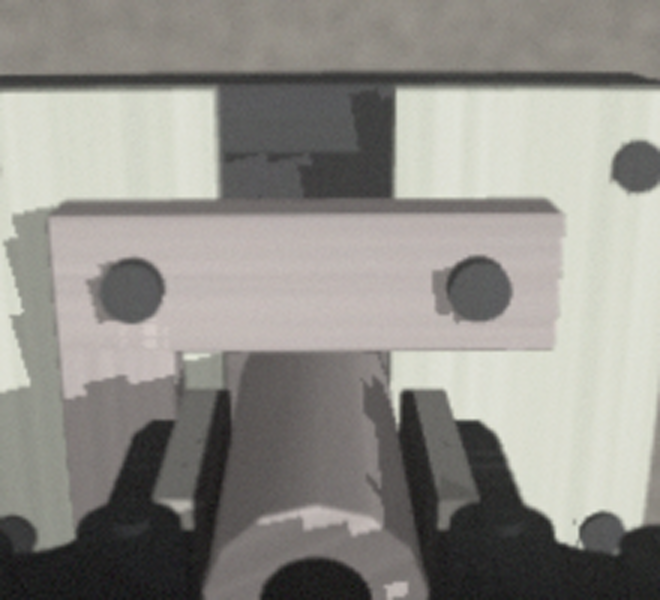

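The barrel front meets the bar (crop row 350) and the flange is hidden under it, so the bush is home. I relax the push, straighten, and release.

Request:
send_rows --plan '[{"linear":[0,-0.001,0],"delta_rot":[0.5,0,0],"fingers":0.02},{"linear":[0,-0.001,0],"delta_rot":[0.1,0,0],"fingers":0.02}]'

```text
clock: 13.8
position: [0.5648, 0.1279, 0.076]
ee_rot: [-0.004, -0.639, 0.77, 0.0]
contact_force: [-3.7, 1.1, -1.1]
width: 0.0269
```

```bash
python3 d.py
```

```text
t 13.8 p [0.5648 0.1279 0.076 ] w 0.0269 F [-3.7  1.1 -1.1] q6 1.86
rot needed deg [ 0.28 -0.29 -0.29]
in jig mm [29.7 -0.9 76. ] Fjig [-3.8  0.4 -1.1]
```

Request:
send_rows --plan '[{"linear":[0,0,0],"delta_rot":[0,0,0],"fingers":0.03},{"linear":[0,0,0],"delta_rot":[0,0,0],"fingers":0.036},{"linear":[0,0,0],"delta_rot":[0,0,0],"fingers":0.045},{"linear":[0,0,0],"delta_rot":[0,0,0],"fingers":0.055},{"linear":[0,0,0],"delta_rot":[0,0,0],"fingers":0.055}]'

```text
clock: 14.22
position: [0.5731, 0.1277, 0.0783]
ee_rot: [0.003, -0.638, 0.77, -0.005]
contact_force: [-0.0, 0.5, -0.2]
width: 0.0546
```

```bash
python3 d.py
```

```text
t 14.22 p [0.5731 0.1277 0.0783] w 0.0546 F [-0.   0.5 -0.2] q6 1.86
rot needed deg [-0.65 -0.08 -0.3 ]
in jig mm [37.8  0.4 78.3] Fjig [-0.1  0.5 -0.2]
```

Request:
send_rows --plan '[{"linear":[0.001,0.001,-0.005],"delta_rot":[-0.5,0,0],"fingers":0.058},{"linear":[0,0,-0.012],"delta_rot":[0,0,0],"fingers":0.058},{"linear":[0,0,-0.02],"delta_rot":[0,0,0],"fingers":0.058},{"linear":[0,0,-0.025],"delta_rot":[0,0,0],"fingers":0.058},{"linear":[0,0,-0.025],"delta_rot":[0,0,0],"fingers":0.058},{"linear":[0,0.02,-0.02],"delta_rot":[0,0,0],"fingers":0.058},{"linear":[0,0.03,0],"delta_rot":[0,0,0],"fingers":0.058},{"linear":[0,0.03,0],"delta_rot":[0,0,0],"fingers":0.058},{"linear":[0,0.03,0],"delta_rot":[0,0,0],"fingers":0.058},{"linear":[0,0,0],"delta_rot":[0,0,0],"fingers":0.058},{"linear":[0,0,0],"delta_rot":[0,0,0],"fingers":0.058}]'

```text
clock: 15.13
position: [0.4653, 0.1466, 0.1945]
ee_rot: [0.004, -0.637, 0.77, -0.004]
contact_force: [0.4, 0.2, -0.1]
width: 0.0581
```

```bash
python3 d.py
python3 - <<'E'
from fit import *
w=manip.get_image('wrist')[:,:,::-1];s=manip.get_image('top')[:,:,::-1]
x,y=proj('wrist',T(jig,np.array([[.01,0,.05]])))[0].astype(int);x0=max(0,x-75);y0=max(0,y-80)
A=cv2.resize(w[y0:y0+150,x0:x0+150],(500,500),interpolation=cv2.INTER_CUBIC);B=cv2.resize(s[90:210,100:290],(300,190))
o=np.zeros((500,800,3),np.uint8);o[:,:500]=A;o[:190,500:]=B;cv2.imwrite('pics/c9.png',o);print(x0,y0)
def jf(w): d=w[:2]-jig[:2];c,k=np.cos(jig[2]),np.sin(jig[2]);return (np.array([c*d[0]+k*d[1],-k*d[0]+c*d[1]])*1e3).round(1)
for h in(.092,.042,.041,.030): print(h,[jf(q) for q in ray('wrist',[(x0,y0),(x0+150,y0),(x0,y0+150)],h)])
E
```

```text
t 15.13 p [0.4653 0.1466 0.1945] w 0.0581 F [ 0.4  0.2 -0.1] q6 1.92
rot needed deg [-0.62  0.11 -0.45]
in jig mm [-71.7  -0.3 194.5] Fjig [ 0.3  0.3 -0.1]
180 2
0.092 [array([58.5, 46.7]), array([ 57.5, -47. ]), array([-36.6,  52.3])]
0.042 [array([71.8, 57.3]), array([ 70.5, -57.6]), array([-45. ,  64.2])]
0.041 [array([72. , 57.5]), array([ 70.8, -57.9]), array([-45.2,  64.4])]
0.03 [array([75. , 59.9]), array([ 73.7, -60.2]), array([-47.,  67.])]
```

View pics/c9.png

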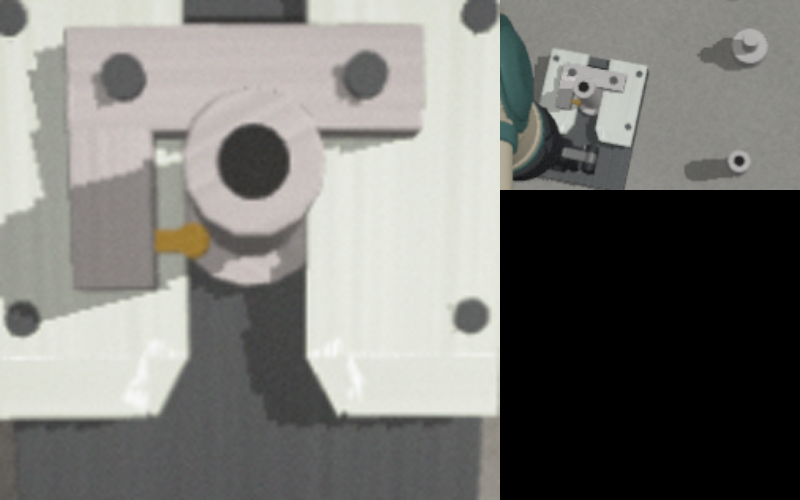

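The picture shows the bush standing upright in the slot with its bore at crop (254,161). The brass nose is behind the barrel at (200,241), and the sleeve and post are still standing. Numeric check next.

Run:
```python
from fit import *
s=.3
def jf(w): d=w[:2]-jig[:2];c,k=np.cos(jig[2]),np.sin(jig[2]);return (np.array([c*d[0]+k*d[1],-k*d[0]+c*d[1]])*1e3).round(1)
for n,u,v,z in[('bush top',254,161,.092),('flange back edge',250,284,.020),('bar front',165,132,.042),('bar front R',400,132,.042),('nose',198,240,.041),('slotL',189,330,.03),('slotR',306,330,.03),('mouth',100,416,.03)]: print(n,jf(ray('wrist',[(180+u*s,2+v*s)],z)[0]))
for t in('sleeve','stepped_post'): print(t,[(round(d['p'],2),d['extent']) for d in manip.find_in(t,'top')])
```

```text
bush top [28.4 -0.6]
flange back edge [7.3 0.5]
bar front [41.7 20. ]
bar front R [ 41.2 -35. ]
nose [17.1 12.8]
slotL [-4.1 16. ]
slotR [ -4.4 -13.6]
mouth [-25.4  39.5]
sleeve [(0.58, [248.8, 183.5, 258.3, 201.4])]
stepped_post [(0.59, [250.1, 105.0, 270.5, 131.4])]
```

```bash
python3 -c "
from rig import manip
print(manip.sign_off())"
```

```text
the job is handed in; nothing more can be done
None
```

The flanged bush is home in the grey jig, upright and flange down, and I handed the job in at about 15 s of the 69 s allowed. I set it on the apron by touch, slid it under the plate and past the catch, met the stop and let go.

- **Forces:** About 10–13 N along the slide took it past the catch. It stalled once at about 6 N, so I checked a picture before pushing on. The firmest push against the stop read 14 N along the slide and 10 N vertically, well under 60 N.
- **Position:** The last wrist picture puts the bush's axis at jig x ≈ 28.4 mm. The stop's front face implies about 27.5 mm and the catch about 27.6 mm; this difference of about 1 mm is within the camera error. The catch nose sits behind the barrel.
- **Release:** When the fingers opened, the arm sprang about 8 mm forward. The measured force afterwards was near zero, and the bush stayed home.
- **Other parts:** The sleeve is where it started. The post's detection box shifted by up to 3 pixels, at lower confidence. I put that down to detector noise, as both are standing in the last picture and nothing touched them. I left the pink and purple look-alikes alone, and the robot was clear of everything at hand-in.

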